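# Find the tin lid that rocks and press it home

### The arm

A 6-joint arm with a two-finger parallel gripper is mounted at the origin on the work surface. World frame = base frame: x ahead of the robot, y to its left, z up, the work surface at z = 0. Lengths are in m, angles in rad, forces in N, time in s.
With the tool pointing down it reaches from about 0.425 to 0.95 m from the base axis. Payload 14.7 kg.
Tool frame: the origin (TCP) lies midway between the tips of the shut fingers; the grasp point (between the pads) lies 19 mm behind it; z points along the fingers, y is the direction in which the jaws open and shut (so a half turn about z gives the same grasp; the last joint's range is limited). The gripper opens to 85 mm and grips with 20 to 120 N. Pads are 22 mm wide; open, the fingers measure 114 mm over their backs; the gripper's body (76 mm by 85 mm) begins 54 mm behind the grasp point. The pads swing forward as they close: fully open they stand 13 mm farther back than shut.
Start: joints at [-1.148, 0.48, 1.596, -0, 1.065, -0.047], TCP at [0.294, -0.58, 0.231] pointing down, gripper open.
Joint ranges: [-2.75, 2.75], [-0.82, 2.05], [0.23, 2.67], [-1.56, 4.7], [0.09, 2.69], [-2.92, 2.92]. Speed limits (rad/s): [1.89, 1.89, 2.39, 3.01, 3.01, 3.01].

### API

Orientations are given as a unit quaternion [w, x, y, z].
In Python, from plant import robot gives the robot as it stands.
- The arm moves only by the tool step_arm, never from a script. Its argument "motion" is one flat list of numbers, 7 for each row, row after row: the closure, from -1 (fully open) to 1 (shut), then the shift along the world's x, y, z in mm, then the turn, a rotation vector about the world's x, y, z in degrees. In form: [fingers, x, y, z, rx, ry, rz, fingers, x, y, z, rx, ry, rz, ...]. A call has 1 to 12 rows; each row is the pose to reach, as a shift and turn from the pose measured when the call began; what a row does not reach only later rows make up. A row lasts 1/8 s, in which the tool goes at most 62.5 mm and 10.7 degrees, less where a joint would pass 70% of its speed; a pose out of reach is approached as far as the arm can. A call with a gripper value outside its range is refused whole. The fingers move at their own pace and stop on an object; "newtons" is the grip in N (left out, the last holds). Time passes only in rows, so rows that repeat a pose let the fingers close. It gives the time, the measured TCP pose, the force and the opening at its end, in the units of the state.
- robot.get_state(): the state, without advancing time (a new reading comes with each control period).
- robot.snapshot(name): name is "scene" or "top"; returns a dict with "img" (384x512x3 uint8, red, green, blue), "fx", "fy", "cx", "cy" (pixels), "origin" and "attitude" of the camera in the world. Camera axes: x right, y down, z forward; pixel columns grow to the right and rows downward; lengths in m; the calibration is good to about 2 mm. A picture is of the moment at which its call begins. There is no depth.
- robot.hand_in(): hands the job in, once; it reports no verdict.
The state is a dict: "time_s": time; "joint_pos": joint angles; "qd": joint speeds; "tau": joint torques, N m; "eef_pos": TCP position; "tool_rot": TCP orientation; "force": force on the tool from outside, world axes, zero at the start; "wrist_torque": the same for the moment, N m; "finger_gap": opening from 0.0 (shut) to 1.0 (fully open).
Only numpy, scipy, OpenCV 4.12 (cv2) and the standard library are available. Lean on these libraries where they do the work, as an engineer would, in place of code of your own. Each camera call takes 0.05 s, during which the arm holds its last target. There are 200 camera calls.

### The job

One of the four tin lids on the caddy is not fully home: press near the edge of one lid after another until you find the one that rocks, then push that lid straight down until it is fully home and level. Finish with a fingertip still pressing on that lid (the program ends while holding it down); do not pull any lid up, and leave the other things on the shelf where they are.

Things in the scene. Friction and masses are not known exactly. Their poses are not given: they have to be found in the camera images.
- caddy: Round steel turntable caddy, fixed in place: deck 244 mm across, 20 mm high, with four green tins (72 mm across) in cups, centred 72 mm from its axis on its +x, +y, -x and -y arms. On its axis a thin post carries a black knob, 32 mm across, its top 115 mm above the work surface. Origin: centre of the underside; z up.
- lid_a_top (a point): Centre of the top face of the lid on the caddy's +x arm: a flat round aluminium slip lid, 80 mm across, with a 15 mm skirt that hides the tin's rim. Site z is the lid's upward axis and leans with it. At the start every lid is level, its top 103 mm above the work surface; the loose one looks like the others.
- lid_a (a joint): How far this lid's centre is pushed down (m): 0 at the start for all, negative if pulled up. Three lids are home and stay at 0; one, a different one each time, is 5 mm short of home (its tin is shorter). Pressed 20-30 mm off centre with 2-6 N it leans up to 0.13 rad towards the press, then springs level; pressed near its centre it slides down against 9 N of friction, stops level at 0.005 and stays.
- lid_b_top (a point): Centre of the top face of the lid on the caddy's +y arm: a flat round aluminium slip lid, 80 mm across, with a 15 mm skirt that hides the tin's rim. Site z is the lid's upward axis and leans with it. At the start every lid is level, its top 103 mm above the work surface; the loose one looks like the others.
- lid_b (a joint): How far this lid's centre is pushed down (m): 0 at the start for all, negative if pulled up. Three lids are home and stay at 0; one, a different one each time, is 5 mm short of home (its tin is shorter). Pressed 20-30 mm off centre with 2-6 N it leans up to 0.13 rad towards the press, then springs level; pressed near its centre it slides down against 9 N of friction, stops level at 0.005 and stays.
- lid_c_top (a point): Centre of the top face of the lid on the caddy's -x arm: a flat round aluminium slip lid, 80 mm across, with a 15 mm skirt that hides the tin's rim. Site z is the lid's upward axis and leans with it. At the start every lid is level, its top 103 mm above the work surface; the loose one looks like the others.
- lid_c (a joint): How far this lid's centre is pushed down (m): 0 at the start for all, negative if pulled up. Three lids are home and stay at 0; one, a different one each time, is 5 mm short of home (its tin is shorter). Pressed 20-30 mm off centre with 2-6 N it leans up to 0.13 rad towards the press, then springs level; pressed near its centre it slides down against 9 N of friction, stops level at 0.005 and stays.
- lid_d_top (a point): Centre of the top face of the lid on the caddy's -y arm: a flat round aluminium slip lid, 80 mm across, with a 15 mm skirt that hides the tin's rim. Site z is the lid's upward axis and leans with it. At the start every lid is level, its top 103 mm above the work surface; the loose one looks like the others.
- lid_d (a joint): How far this lid's centre is pushed down (m): 0 at the start for all, negative if pulled up. Three lids are home and stay at 0; one, a different one each time, is 5 mm short of home (its tin is shorter). Pressed 20-30 mm off centre with 2-6 N it leans up to 0.13 rad towards the press, then springs level; pressed near its centre it slides down against 9 N of friction, stops level at 0.005 and stays.
- battery: Black cordless-drill battery, 85 x 75 x 64 mm, loose. Origin: centre of underside.
- ramekin: White ceramic ramekin of screws, 86 mm across, 45 mm high, loose. Origin: centre of underside.
- level: Yellow nylon level, 45 x 230 x 22 mm (long along its y), loose. Origin: centre of underside.
- screwdriver: Stubby screwdriver with red handle, 95 mm long (along its x), 32 mm thick, lying loose. Origin: on the surface below its middle.
- tape: Orange tape measure, 65 x 36 x 62 mm, loose. Origin: centre of underside.
- offcut: Plywood offcut, 120 x 40 x 19 mm, loose. Origin: centre of underside.

How it is judged:
On the way, in this order (a step that is already met when the one before it is completed fails the run):
1. the loose lid is made to rock (leans more than 0.05 rad) by a press near its edge while it is still short of home (((angle between lid_a_top's own z axis and vertical above 0.05 rad and value of joint lid_a below 0.003 m and contact force between the fingers and lid_a above 0.3 N) or (angle between lid_b_top's own z axis and vertical above 0.05 rad and value of joint lid_b below 0.003 m and contact force between the fingers and lid_b above 0.3 N) or (angle between lid_c_top's own z axis and vertical above 0.05 rad and value of joint lid_c below 0.003 m and contact force between the fingers and lid_c above 0.3 N) or (angle between lid_d_top's own z axis and vertical above 0.05 rad and value of joint lid_d below 0.003 m and contact force between the fingers and lid_d above 0.3 N))), for 0.05 s.
2. the loose lid has been pushed down home and level (((value of joint lid_a above 0.0038 m and angle between lid_a_top's own z axis and vertical below 0.035 rad) or (value of joint lid_b above 0.0038 m and angle between lid_b_top's own z axis and vertical below 0.035 rad) or (value of joint lid_c above 0.0038 m and angle between lid_c_top's own z axis and vertical below 0.035 rad) or (value of joint lid_d above 0.0038 m and angle between lid_d_top's own z axis and vertical below 0.035 rad))), for 0.2 s.
At the end, for the whole second after the job is handed in: The lid that rocked is home (pushed down at least 3.8 of its 5 mm, leaning less than 0.035 rad) and the fingers still press on it with more than 1 N; all lids are level within 0.035 rad and none is raised by 2 mm; the loose things are within 30 mm of where they started (((value of joint lid_a above 0.0038 m and angle between lid_a_top's own z axis and vertical below 0.035 rad and contact force between the fingers and lid_a above 1 N) or (value of joint lid_b above 0.0038 m and angle between lid_b_top's own z axis and vertical below 0.035 rad and contact force between the fingers and lid_b above 1 N) or (value of joint lid_c above 0.0038 m and angle between lid_c_top's own z axis and vertical below 0.035 rad and contact force between the fingers and lid_c above 1 N) or (value of joint lid_d above 0.0038 m and angle between lid_d_top's own z axis and vertical below 0.035 rad and contact force between the fingers and lid_d above 1 N)) and angle between each of lid_a_top, lid_b_top, lid_c_top, lid_d_top's own z axis and vertical below 0.035 rad and value of joint each of lid_a, lid_b, lid_c, lid_d above -0.002 m and distance of each of battery, ramekin, level, screwdriver, tape, offcut from where it was at the start of the episode below 0.03 m); the arm keeps its last pose, push and grip.
It fails at once if a lid is pulled up by more than 3 mm (value of joint any of lid_a, lid_b, lid_c, lid_d below -0.003 m).
It fails at once if another thing on the shelf is shifted by more than 30 mm or lifted (distance of any of battery, ramekin, level, screwdriver, tape, offcut from where it was at the start of the episode above 0.03 m).
It also fails if it takes over 48 s, if anything falls off the work surface, if the arm or the gripper's body presses on something with over 40 N, if the wrist force passes 120 N, or if a joint passes its speed limit or range.

## Working session

There is one attempt and no reset: what is moved stays moved. The work goes in short steps, Python scripts to look and compute and a tool call to move; the robot and the scene stay as the last step left them, time stands still between calls to the robot, and variables do not carry over. Pictures are saved under pics/ and viewed, about 8 in all and at most 12, crops included, and the job is handed in when it is done.

Besides the shell and the picture viewer there is one more tool, called after "Call:" as a command line: name --argument value ..., lists and objects as JSON in quotes. step_arm: Moves the arm, as the interface text tells. Its arguments: {"type":"object","properties":{"motion":{"type":"array","items":{"type":"number"}},"newtons":{"type":"number"}},"required":["motion"]}

```bash
ls; mkdir -p pics
cat > h.py <<'E'
import numpy as np,cv2
from scipy.spatial.transform import Rotation as R
from plant import robot
def snap(n,f):
    s=robot.snapshot(n); cv2.imwrite('pics/'+f,s['img'][:,:,::-1]); return s
def att(s):
    a=np.array(s['attitude']); return a if a.shape==(3,3) else R.from_quat(a,scalar_first=True).as_matrix()
def ray(s,u,v,z):
    d=att(s)@np.array([(u-s['cx'])/s['fx'],(v-s['cy'])/s['fy'],1]); o=np.array(s['origin']); return o+d*(z-o[2])/d[2]
def proj(s,p):
    c=att(s).T@(np.array(p)-np.array(s['origin'])); return s['fx']*c[0]/c[2]+s['cx'],s['fy']*c[1]/c[2]+s['cy']
E
python3 - <<'E'
from h import *
import pickle
for n in('scene','top'):
    s=snap(n,n+'0.png');pickle.dump(s,open(n+'0.pkl','wb'));print(n,s['origin'],s['attitude'],s['fx'],s['cx'],s['cy'])
print(robot.get_state())
E
```

```text
pics
scene [ 1.34511527 -0.60505035  0.99151748] [-0.35116292  0.82704334  0.40760123 -0.16292683] 484.3748518883188 249.3802843854717 197.49875747059187
top [ 0.55616977 -0.00974887  1.06654133] [-0.02732106  0.71506131 -0.69807606  0.02511372] 364.3377814335924 257.08440272105184 189.11026633367507
{'time_s': 0.1, 'joint_pos': array([-1.14761785e+00,  4.80762471e-01,  1.59679628e+00,  1.79724807e-05,
        1.06513648e+00, -4.66168177e-02]), 'qd': array([ 0.00064404, -0.00215938, -0.00233522,  0.00275028, -0.00173455,
        0.00012221]), 'tau': array([-8.39413606e-04, -9.52257085e+01, -4.31041861e+01, -2.54998013e-04,
        5.30094781e-03, -3.13514010e-05]), 'eef_pos': array([ 0.29411814, -0.57923165,  0.23074634]), 'tool_rot': array([-5.43017106e-04,  9.72539034e-01,  2.32739173e-01, -9.54645650e-05]), 'force': array([0.58018397, 0.55316274, 0.15014748]), 'wrist_torque': array([-0.02997922, -0.00682343, -0.02325683]), 'finger_gap': 1.0018480205614888}
```

View pics/top0.png

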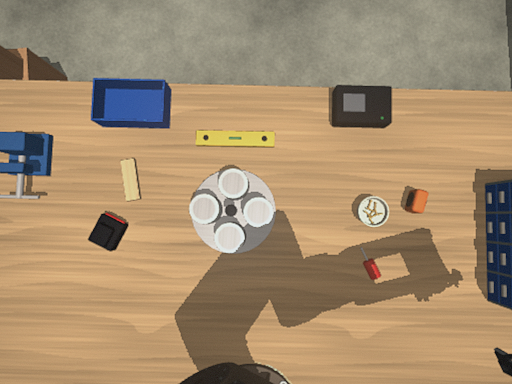

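View pics/scene0.png

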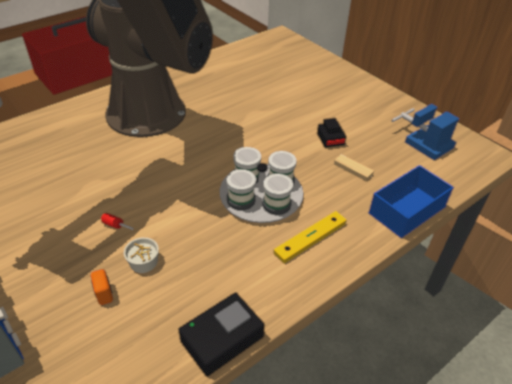

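The top view shows lids at about (233,183), (204,208), (229,236) and (258,211), with the knob at (231,210). The level, ramekin and other things stand clear of the caddy. The scene view shows the same four lids, unobstructed.

Run:
```python
from h import *
import pickle
s=pickle.load(open('top0.pkl','rb'));im=s['img']
hsv=cv2.cvtColor(im,cv2.COLOR_RGB2HSV)
m=((hsv[...,2]>200)&(hsv[...,1]<40)).astype(np.uint8)
m[:,:180]=0;m[:,285:]=0;m[:150]=0;m[260:]=0
cv2.imwrite('pics/mask.png',cv2.resize(m[150:270,170:300]*255,None,fx=4,fy=4,interpolation=0))
m=cv2.morphologyEx(m,cv2.MORPH_OPEN,np.ones((5,5)))
C=[]
for c in cv2.findContours(m,0,1)[0]:
    (u,v),r=cv2.minEnclosingCircle(c)
    p=ray(s,u,v,.103);print(u,v,r,cv2.contourArea(c),p, r*(1.0665-.103)/s['fx']);C.append(p)
print(np.mean(C,0))
dk=((hsv[...,2]<70)).astype(np.uint8);dk[:,:222]=0;dk[:,242]=0;dk[:,242:]=0;dk[:200]=0;dk[222:]=0
M=cv2.moments(dk);print(ray(s,M['m10']/M['m00'],M['m01']/M['m00'],.115),M['m00'])
```

```text
237.0 203.0 2.8285269737243652 16.0 [0.58962861 0.04634062 0.103     ] 0.007480107411479537
215.0 223.5 33.42538833618164 1612.5 [0.53426062 0.10275926 0.103     ] 0.08839424101225435
211.39999389648438 180.5 6.435164928436279 75.5 [0.64775592 0.11604402 0.103     ] 0.017017947971663974
253.12796020507812 200.82701110839844 26.154926300048828 988.0 [0.59640079 0.00384031 0.103     ] 0.06916732980845218
229.9322052001953 184.55084228515625 18.118898391723633 680.0 [0.63813462 0.06648285 0.103     ] 0.04791586129699178
[0.60123611 0.06709341 0.103     ]
[0.57252624 0.06318013 0.115     ] 30.0
```

View pics/mask.png

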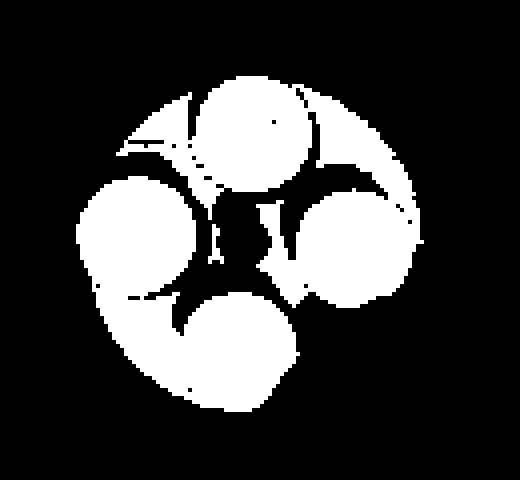

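The mask shows four discs of radius ~14.8 px, joined by the deck glare. In full-image pixels they are at about (233,183.3), (204.5,209), (229.5,237.8) and (258.5,212).

Run:
```python
from h import *
import pickle
s=pickle.load(open('top0.pkl','rb'))
P=np.array([ray(s,u-.4,v-.4,.103)for u,v in[(233,183.3),(204.5,209),(229.5,237.8),(258.5,212)]])
c=P.mean(0);print(P,c,np.linalg.norm(P-c,axis=1));print(np.degrees(np.arctan2(*(P-c)[:,1::-1].T)))
print(R.from_quat([-5.43017106e-04,9.72539034e-01,2.32739173e-01,-9.5e-05],scalar_first=True).as_matrix())
```

```text
[[ 0.64270263  0.05952924  0.103     ]
 [ 0.57274873  0.13284052  0.103     ]
 [ 0.49881961  0.06453855  0.103     ]
 [ 0.56827583 -0.00999055  0.103     ]] [0.5706367  0.06172944 0.103     ] [0.07209951 0.07114244 0.07187201 0.07175883]
[ -1.74871696  88.29879259 177.76003439 -91.885372  ]
[[ 8.91664937e-01  4.52695758e-01 -4.37545121e-04]
 [ 4.52695965e-01 -8.91664365e-01  1.01199022e-03]
 [ 6.79802879e-05 -1.10043111e-03 -9.99999392e-01]]
```

Call:
step_arm --motion '[1,60,113,0,0,0,-10,1,120,226,0,0,0,-20,1,180,340,-20,0,0,-29,1,240,450,-60,0,0,-29,1,304,568,-80,0,0,-29,1,304,568,-80,0,0,-29,1,304,568,-80,0,0,-29,1,304,568,-100,0,0,-29,1,304,568,-118,0,0,-29,1,304,568,-118,0,0,-29,1,304,568,-118,0,0,-29,1,304,568,-118,0,0,-29]' --newtons 40

```text
time_s: 1.6
eef_pos: [0.5982, -0.009, 0.1113]
tool_rot: [-0.001, 1.0, -0.017, -0.001]
force: [0.2, 0.0, 0.5]
finger_gap: -0.002
```

Call:
step_arm --motion '[1,0,-2,-4,0,0,0,1,0,-2,-7,0,0,0,1,0,-2,-8,0,0,0,1,0,-2,-9,0,0,0,1,0,-2,-9,0,0,0,1,0,-2,-9,0,0,0]'

```text
time_s: 2.35
eef_pos: [0.5982, -0.0111, 0.1025]
tool_rot: [-0.001, 1.0, -0.017, -0.001]
force: [-0.5, 0.2, 0.3]
finger_gap: 0.005
```

```bash
python3 -c "
from h import *
s=robot.get_state();print(s['force'],s['wrist_torque'],s['eef_pos'])
s=snap('top','t1.png');s=s['img'][150:270,170:300];cv2.imwrite('pics/t1c.png',cv2.resize(s,None,fx=5,fy=5)[:,:,::-1])"
```

```text
[-0.54382847  0.24891334  0.26661838] [-0.0341744   0.00967866  0.01154215] [ 0.59818941 -0.01114345  0.10246477]
```

View pics/t1c.png

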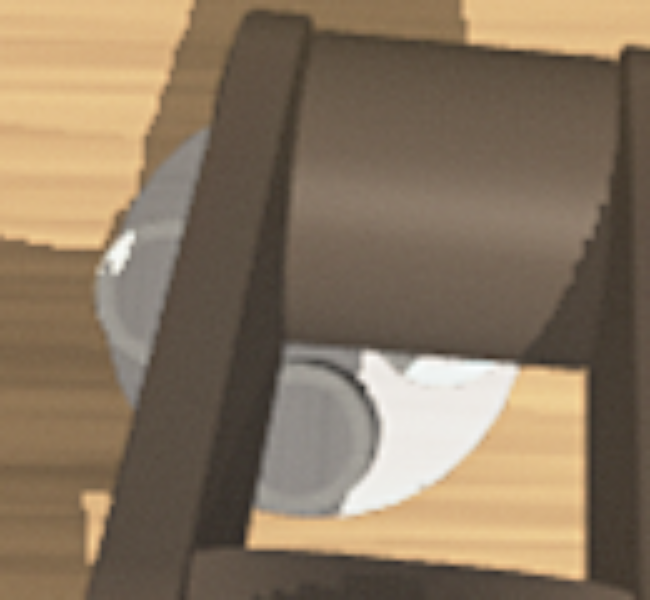

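The arm blocks the top view, so I'll go by force. There is no contact at 102.5 mm, so I'll go lower.

Call:
step_arm --motion '[1,0,0,-1,0,0,0,1,0,0,-1,0,0,0,1,0,0,-1,0,0,0]'

```text
time_s: 2.78
eef_pos: [0.5983, -0.011, 0.1015]
tool_rot: [-0.001, 1.0, -0.017, -0.001]
force: [0.6, -0.2, 0.7]
finger_gap: -0.001
```

Call:
step_arm --motion '[1,0,0,-1,0,0,0,1,0,0,-1,0,0,0,1,0,0,-1,0,0,0]'

```text
time_s: 3.15
eef_pos: [0.5984, -0.011, 0.1005]
tool_rot: [-0.001, 1.0, -0.017, -0.001]
force: [0.5, -0.2, 1.8]
finger_gap: -0.002
```

```bash
python3 -c "
from h import *
s=robot.get_state();print(s['force'],s['wrist_torque'],s['eef_pos'])
s=snap('scene','t2.png');s=s['img'][110:240,180:340];cv2.imwrite('pics/t2c.png',cv2.resize(s,None,fx=4.5,fy=4.5)[:,:,::-1])"
```

```text
[ 0.52852119 -0.17586872  1.84626847] [-0.0448825  -0.05287956 -0.00892222] [ 0.59836549 -0.01102513  0.10052884]
```

View pics/t2c.png

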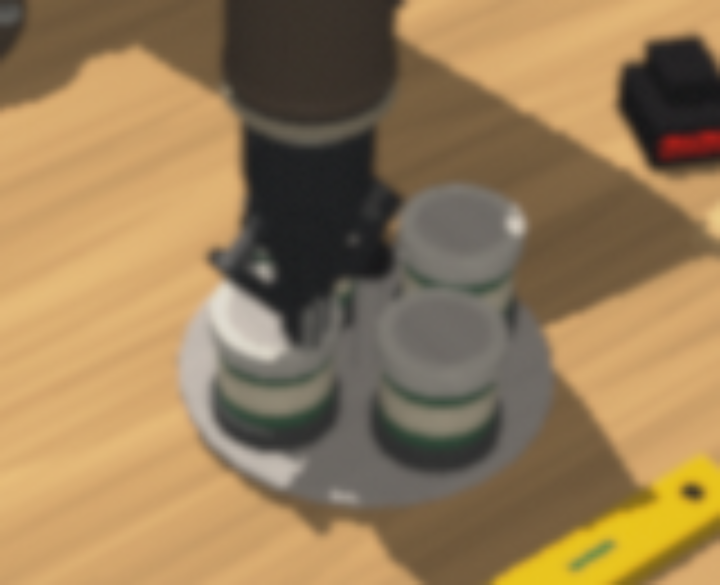

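The finger is on lid d near its edge. The force is rising gently (1.8 N), which suggests this lid gives way. I'll continue in small steps.

Call:
step_arm --motion '[1,0,0,-1,0,0,0,1,0,0,-1,0,0,0,1,0,0,-1,0,0,0]'

```text
time_s: 3.58
eef_pos: [0.5984, -0.011, 0.0996]
tool_rot: [-0.001, 1.0, -0.017, -0.001]
force: [-0.3, 0.5, 3.6]
finger_gap: -0.0
```

The slope of 1.8 N/mm matches a rocking lid, and the lean is about 0.08 rad. I'll press slightly more, then look.

Call:
step_arm --motion '[1,0,0,-0.8,0,0,0,1,0,0,-0.8,0,0,0,1,0,0,-0.8,0,0,0]'

```text
time_s: 3.95
eef_pos: [0.5984, -0.0111, 0.0992]
tool_rot: [-0.001, 1.0, -0.017, -0.0]
force: [-2.6, -0.1, 9.8]
finger_gap: -0.003
```

```bash
python3 -c "
from h import *
import pickle
s=robot.get_state();print(s['force'],s['eef_pos'])
a=pickle.load(open('scene0.pkl','rb'))['img'];b=snap('scene','t3.png')['img']
f=lambda i:cv2.resize(i[150:220,210:310],None,fx=4,fy=4)[:,:,::-1]
cv2.imwrite('pics/t3c.png',np.hstack([f(a),f(b)]))"
```

```text
[-2.61744827 -0.08859801  9.82420706] [ 0.59842815 -0.01105557  0.09915512]
```

View pics/t3c.png

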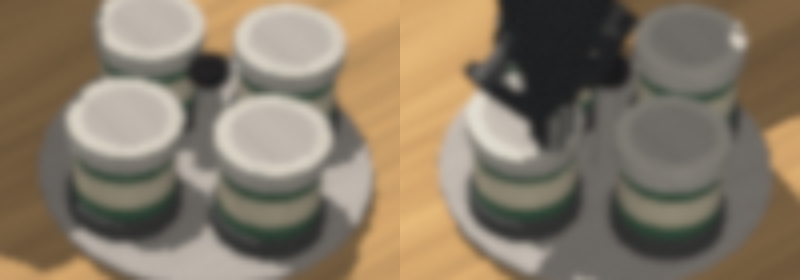

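The force jump to 9.8 N after ~3 mm is the lean stop (0.13 rad), so lid d rocks and the pressed side in the right panel is lower. Next I'll lift, centre on the lid and press it straight down.

Call:
step_arm --motion '[1,0,0,6,0,0,0,1,0,0,12,0,0,0,1,0,0,12,0,0,0,1,-30,1,12,0,0,0,1,-30,1,12,0,0,0,1,-30,1,8,0,0,0,1,-30,1,5,0,0,0,1,-30,1,5,0,0,0]'

```text
time_s: 5.0
eef_pos: [0.5687, -0.0101, 0.1037]
tool_rot: [-0.001, 1.0, -0.017, -0.001]
force: [0.2, -0.2, -0.4]
finger_gap: -0.003
```

Call:
step_arm --motion '[1,0,0,-1,0,0,0,1,0,0,-2,0,0,0,1,0,0,-2,0,0,0,1,0,0,-2,0,0,0]'

```text
time_s: 5.5
eef_pos: [0.5688, -0.0101, 0.1019]
tool_rot: [-0.001, 1.0, -0.017, -0.001]
force: [-1.9, -0.2, 5.0]
finger_gap: 0.003
```

Call:
step_arm --motion '[1,0,0,-1,0,0,0,1,0,0,-2,0,0,0,1,0,0,-3,0,0,0,1,0,0,-3,0,0,0]'

```text
time_s: 6.0
eef_pos: [0.5689, -0.0101, 0.0991]
tool_rot: [-0.001, 1.0, -0.017, -0.0]
force: [-1.8, -0.6, 5.6]
finger_gap: 0.001
```

Call:
step_arm --motion '[1,0,0,-1,0,0,0,1,0,0,-2,0,0,0,1,0,0,-2,0,0,0]'

```text
time_s: 6.38
eef_pos: [0.5689, -0.0101, 0.0976]
tool_rot: [-0.001, 1.0, -0.017, -0.0]
force: [-3.9, 1.2, 13.0]
finger_gap: -0.001
```

Call:
step_arm --motion '[1,0,0,-1,0,0,0,1,0,0,-1,0,0,0,1,0,0,-1,0,0,0]'

```text
time_s: 6.75
eef_pos: [0.569, -0.0101, 0.0975]
tool_rot: [-0.001, 1.0, -0.017, -0.0]
force: [-6.0, 0.5, 20.6]
finger_gap: 0.0
```

Call:
step_arm --motion '[1,0,0,-1,0,0,0,1,0,0,-1,0,0,0,1,0,0,-1,0,0,0]'

```text
time_s: 7.12
eef_pos: [0.569, -0.0101, 0.0975]
tool_rot: [-0.001, 1.0, -0.017, -0.0]
force: [-7.6, 0.4, 22.1]
finger_gap: 0.001
```

```bash
python3 -c "
from h import *
import pickle
s=robot.get_state();print(s['force'],s['eef_pos'],s['wrist_torque'],s['time_s'])
a=pickle.load(open('scene0.pkl','rb'))['img'];b=snap('scene','t4.png')['img']
f=lambda i:cv2.resize(i[150:220,210:310],None,fx=4,fy=4)[:,:,::-1]
cv2.imwrite('pics/t4c.png',np.hstack([f(a),f(b)]))"
```

```text
[-7.5743431   0.42151781 22.06736142] [ 0.56897473 -0.0100526   0.09751304] [0.06585665 1.16123107 0.0284957 ] 7.125
```

View pics/t4c.png

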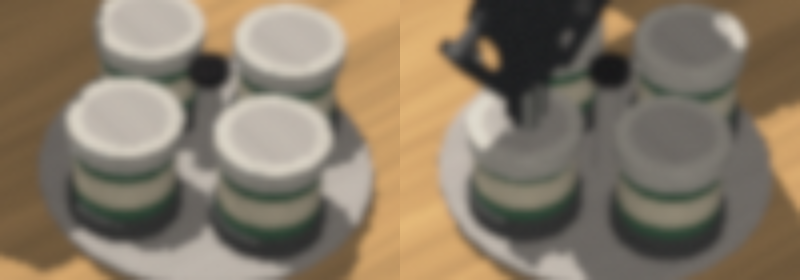

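It is stiff at 97.5 mm (22 N), so the lid is home, and the tip sits centrally on it. I'll ease the press to a moderate force.

Call:
step_arm --motion '[1,-0.3,0,-0.4,0,0,0,1,-0.3,0,-0.4,0,0,0,1,-0.3,0,-0.4,0,0,0,1,-0.3,0,-0.4,0,0,0]'

```text
time_s: 7.68
eef_pos: [0.5689, -0.0101, 0.0976]
tool_rot: [-0.001, 1.0, -0.017, 0.0]
force: [-3.3, 0.6, 12.3]
finger_gap: -0.002
```

Call:
step_arm --motion '[1,0,0,-0.4,0,0,0,1,0,0,-0.4,0,0,0,1,0,0,-0.4,0,0,0,1,0,0,-0.4,0,0,0]'

```text
time_s: 8.18
eef_pos: [0.5689, -0.0101, 0.0977]
tool_rot: [-0.001, 1.0, -0.017, 0.0]
force: [-2.8, -0.1, 11.1]
finger_gap: -0.0
```

```bash
python3 -c "
from h import *
s=robot.get_state();print(s['force'],s['eef_pos'])
b=robot.snapshot('scene')['img'];a=cv2.imread('pics/scene0.png')[:,:,::-1]
d=np.abs(a.astype(int)-b).max(2)
for n,(u,v) in dict(level=(310,237),ramekin=(142,255),tape=(101,287),batt=(331,132),offcut=(353,166),driver=(113,220)).items(): print(n,np.median(d[v-8:v+8,u-8:u+8]))
print(robot.hand_in())"
```

```text
[-2.80900204 -0.08082777 11.09879759] [ 0.56892746 -0.01006372  0.0976636 ]
level 6.0
ramekin 7.0
tape 5.0
batt 2.0
offcut 7.0
driver 36.0
the job is handed in; nothing more can be done
None
```

The loose lid was lid d, on the caddy's -y arm. It is now pushed home, and I handed the job in at about 8 s with the shut fingertips still pressing on its centre.

- **Finding it:** lid d was the first lid I pressed, about 30 mm off centre. It gave about 1.8 N/mm up to 3.6 N, then stopped hard at 9.8 N after about 3 mm of travel. That fits the lid leaning to its 0.13 rad limit.
- **Seating it:** pressed at the centre, it slid about 4.7 mm down and stopped stiff at a tip height of 97.5 mm, where 22 N moved it no further. I then eased off to a steady 11 N.

**Limits of the checks:**
- **Rocking and seating:** I judged these from force and tip height. The arm blocked the top camera, and the scene view was too coarse to measure the lean.
- **Other lids:** I did not press the other three for comparison.
- **Loose things:** comparing the first and last scene pictures showed five of them unchanged (2–7 grey levels). The screwdriver patch differed by 36, probably because the arm's shadow had lain across it at the start. The arm went near nothing but lid d.

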